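# Make up two printer spare-part kits

### The arm

A 6-joint arm with a two-finger parallel gripper is mounted at the origin on a cart in front of the work surface, level with it; the furniture and walls round the work are solid. World frame = base frame: x ahead of the robot, y to its left, z up, the work surface at z = 0. Lengths are in m, angles in rad, forces in N, time in s.
With the tool pointing down it reaches from about 0.3 to 0.775 m from the base axis. Payload 14.6 kg.
Tool frame: the origin (TCP) lies on the mounting face of the last link; the fingertips stand 199 mm ahead of it and the grasp point (between the pads) lies 180 mm ahead of it; z points along the fingers, y is the line along which they close (so a half turn about z gives the same grasp; the last joint's range is limited). The gripper opens to 94 mm and grips with 3 to 60 N. Pads are 16 mm wide; open, the fingers measure 119 mm over their backs; the gripper's body (75 mm by 177 mm) begins 78 mm behind the grasp point.
Start: joints at [1.241, 0.3, 1.521, -0, 1.321, -0.067], TCP at [0.143, 0.531, 0.405] pointing down, gripper open.
Joint ranges: [-3.03, 3.03], [-0.79, 2.21], [0.23, 2.52], [-1.04, 4.18], [0, 3.07], [-2.55, 2.55]. Speed limits (rad/s): [2.22, 2.22, 2.57, 3.14, 3.14, 3.14].

### API

Orientations are given as [roll, pitch, yaw] about the fixed x, y, z axes, in that order (R = Rz(yaw) Ry(pitch) Rx(roll)).
In Python, from station import telemetry, cams, workorder, finder gives the robot as it stands.
- The arm moves only by the tool jog_arm, never from a script. Its argument "rows" is a list of rows, each an object with "gripper": the finger opening in m, from 0 to 0.094; "slide": the shift along the tool's x, y, z in m, a list of three; "spin": the turn about the tool's z in rad. In form: [{"gripper": gripper, "slide": [tx, ty, tz], "spin": spin}, ...]. A call has 1 to 8 rows; each row is the pose to reach, as a shift and turn from the pose commanded when the call began, along the tool's axes at that moment; what a row does not reach only later rows make up. A row lasts 1/10 s, in which the tool goes at most 50 mm and 8.59 degrees, less where a joint would pass 70% of its speed; a pose out of reach is approached as far as the arm can. A call with a gripper value outside its range is refused whole. The fingers move at their own pace and stop on an object; "squeeze" is the grip in N (left out, the last holds). Time passes only in rows, so rows that repeat a pose let the fingers close. It gives the time, the measured TCP pose, the force, the opening and the grip force at its end, in the units of the state.
- telemetry.get_obs(): the state, without advancing time (a new reading comes with each control period).
- cams.camera(name): name is "scene" or "top" or "wrist"; returns (picture, depth): 400x640x3 uint8, red, green, blue; 400x640 float32, m along the optical axis (not along the pixel's ray), 0 where there is no reading.
- cams.camera_info(name): a dict with "camera_matrix" (3x3 intrinsics, pixels), "k1" (the pictures are not rectified: a ray, as slopes to the right and down, at radius r is drawn at 1 + k1 r^2 times it, then the intrinsics apply), "R" (3x3) and "t" (3): a world point X has camera coordinates R X + t; the wrist camera has in their place "tool_from_camera" (4x4, takes a point from camera to tool coordinates, whose origin is the TCP and whose axes are the flange's). Camera axes: x right, y down, z forward; pixel columns grow to the right and rows downward; lengths in m; the calibration is good to about 2 mm. A picture is of the moment at which its call begins: read the wrist's pose just before it. camera_info takes no time and is no camera call.
- workorder.hand_in(): hands the job in; it is judged then, once.
Trained networks look in the newest picture that a camera, given by its name, has taken for a name from the list of things; names that differ only in an ending like _2 or _b are one class to them, and where a whole thing is asked for, a point or a joint stands for the part that bears it (a point fixed in the world has none). Each returns a list of dicts, best first, with "confidence" (0 to 1); they miss things now and then, are a little off and sometimes report something else, mostly with a low value. They report only what shows in the picture. A call takes as long as a camera call.
- finder.find_in(target, camera): "point" ([x, y, z] in m, in world coordinates, good to about 4 mm: the middle of the surface that is visible of it).
- finder.masks_of(target, camera): "region" (400x640 bool, what is visible of it).
The state is a dict: "time_s": time; "qpos": joint angles; "joint_vel": joint speeds; "tau": joint torques, N m; "ee_pos": TCP position; "eef_rot": TCP orientation; "force": force on the tool from outside, world axes, zero at the start; "moment": the same for the moment, N m; "grip_width": finger opening in m; "grip_force": force on a finger pad.
Only numpy, scipy, OpenCV 4.12 (cv2) and the standard library are available. Lean on these libraries where they do the work, as an engineer would, in place of code of your own. Each camera call takes 0.05 s, during which the arm holds its last target. There are 200 camera calls.

### The job

Make up the two kits in the grey trays from the loose stock between them. The tray with two compartments gets one platen roller lying in its long compartment nearest the robot and the hand stamp standing upright in the other; the tray with three compartments gets the other roller lying in its long compartment, the serial plug flat in the larger of its two small compartments and the USB stick flat in the smaller, plug and stick the same way up as they lie now. Leave the ink pad where it is.

Things in the scene. Friction and masses are not known exactly. Their poses are not given: they have to be found in the camera images.
- two_part_tray: grey open kit tray, fixed, 14 mm high, walls 3 mm, floor top at z = 3 mm; origin at the centre of its underside, z up, -x side towards the robot (turned up to 0.3 rad). Outside 139 (x) by 136 (y) mm, one divider. Compartments inside: long one for the roller 70 by 130 mm, centre x = -31.5, y = 0 mm; the one for the stamp 60 by 130 mm, centre x = +36.5, y = 0 mm
- three_part_tray: grey open kit tray, fixed, 14 mm high, walls 3 mm, floor top at z = 3 mm; origin at the centre of its underside, z up, -x side towards the robot (turned up to 0.3 rad). Outside 154 (x) by 171 (y) mm. Inside: long one for the roller 70 by 165 mm, centre x = -39, y = 0 mm; larger small one (plug) 75 by 90 mm, centre x = 36.5, y = -37.5; smaller (USB) 75 by 72 mm, centre x = 36.5, y = 46.5
- roller_a: a platen roller, a dark rubber rod with metal ends lying flat, 104 mm long along its y axis, 12 mm thick (the rubber part is 82 mm long, centred); one of two alike, either may go to either tray. Origin at the centre of its underside, z up. 35 g, grip across the rod (along its x)
- roller_b: a platen roller, a dark rubber rod with metal ends lying flat, 104 mm long along its y axis, 12 mm thick (the rubber part is 82 mm long, centred); one of two alike, either may go to either tray. Origin at the centre of its underside, z up. 35 g, grip across the rod (along its x)
- stamp: hand stamp standing upright, 56 mm tall: brown round knob, 26 mm across, from 30 mm up to its top, on a dark foot 22 mm (x) by 46 mm (y) and 14 mm high. Origin on its axis, 2 mm below the sole of the foot (so at z = -2 mm when it stands on the bench), z up. 40 g, grip the knob
- serial_plug: dark grey serial plug (connector) lying flat, 34 mm (x) by 52 mm (y), 16 mm thick. Origin at the centre of its underside, z up; the graspable housing reaches from y = -26 to +18 mm, the rest is the narrower metal end. 40 g, grip across the 34 mm
- usb_stick: orange USB stick lying flat, 18 mm (x) by 53 mm (y), 8 mm thick. Origin at the centre of its underside, z up; the orange housing reaches from y = -14 to +26 mm, the rest is the metal end. 12 g, grip across the 18 mm of the housing
- ink_pad: flat closed blue ink pad tin, 59 mm (x) by 86 mm (y) by 18 mm, lying behind on the right. Bystander: leave it alone. Origin at the centre of its underside

How it is judged:
By the outcome, as a careful person would: the job done as asked, in the order asked, and still so for the second after the job is handed in, with the robot touching nothing.
It also fails if it takes over 125 s, if anything falls off the work surface, if the arm or the gripper's body presses on something with over 40 N, if the wrist force passes 120 N, or if a joint passes its speed limit or range.

## Working session

There is one attempt and no reset: what is moved stays moved. The work goes in short steps, Python scripts to look and compute and a tool call to move; the robot and the scene stay as the last step left them, time stands still between calls to the robot, and variables do not carry over. Pictures are saved under pics/ and viewed, at most 14 in all, crops included, and the job is handed in when it is done.

Besides the shell and the picture viewer there is one more tool, called after ">>>" by a JSON object that holds its "fn" and its "kwargs", one argument or row to a line. jog_arm: Moves the arm, as the interface text tells. Its arguments: {"type":"object","properties":{"rows":{"type":"array","items":{"type":"object","properties":{"gripper":{"type":"number"},"slide":{"type":"array","items":{"type":"number"}},"spin":{"type":"number"}}}},"squeeze":{"type":"number"}},"required":["rows"]}

```bash
ls; mkdir -p pics; python3 - <<'E'
from station import telemetry, cams, finder
import cv2
o=telemetry.get_obs();print({k:o[k] for k in('time_s','ee_pos','eef_rot','qpos','force','grip_width')})
for c in('top','scene'):
    p,d=cams.camera(c);cv2.imwrite(f'pics/{c}0.png',p[:,:,::-1])
    print(c,cams.camera_info(c))
    for n in('two_part_tray','three_part_tray','roller_a','stamp','serial_plug','usb_stick','ink_pad'):
        for r in finder.find_in(n,c)[:3]: print(c,n,[round(float(v),3) for v in r['point']],round(r['confidence'],2))
E
```

```text
pics
{'time_s': 0.0, 'ee_pos': array([0.14288036, 0.53106537, 0.40408049]), 'eef_rot': array([-3.14039790e+00, -1.16195262e-04,  2.87874209e+00]), 'qpos': array([ 1.24136957e+00,  3.00443571e-01,  1.52163028e+00,  3.76248103e-05,
        1.32071864e+00, -6.65855921e-02]), 'force': array([-0.63358437,  0.24510345,  0.19266399]), 'grip_width': 0.09381934926067026}
top {'camera_matrix': array([[469.50524952,   0.        , 322.50951657],
       [  0.        , 469.50524952, 201.18169777],
       [  0.        ,   0.        ,   1.        ]]), 'k1': -0.11869271248540605, 'R': array([[ 2.43818040e-02, -9.99697193e-01,  3.32412712e-03],
       [-9.93341000e-01, -2.46010393e-02, -1.12554193e-01],
       [ 1.12601888e-01, -5.57717487e-04, -9.93640027e-01]]), 't': array([-0.00207826,  0.55217386,  1.16463581])}
top two_part_tray [0.448, 0.243, 0.003] 0.76
top three_part_tray [0.465, -0.241, 0.004] 0.96
top roller_a [0.697, 0.056, 0.009] 0.72
top roller_a [0.606, 0.023, 0.011] 0.52
top stamp [0.452, 0.09, 0.038] 0.61
top serial_plug [0.529, 0.048, 0.011] 0.81
top usb_stick [0.448, -0.053, 0.008] 0
[... 233 characters left out ...]
 0.        ,   1.        ]]), 'k1': -0.1051782038933987, 'R': array([[-0.9176889 , -0.39706056,  0.01378391],
       [-0.31937927,  0.71662696, -0.62003442],
       [ 0.23631329, -0.573401  , -0.78445352]]), 't': array([0.51708747, 0.18231736, 1.01406221])}
scene two_part_tray [0.455, 0.248, 0.003] 0.79
scene three_part_tray [0.465, -0.239, 0.001] 0.85
scene three_part_tray [0.452, 0.095, 0.013] 0.63
scene roller_a [0.693, 0.059, 0.008] 0.65
scene roller_a [0.605, 0.033, 0.009] 0.45
scene stamp [0.453, 0.101, 0.014] 0.78
scene serial_plug [0.526, 0.049, 0.017] 0.6
scene serial_plug [0.607, 0.033, 0.009] 0.17
scene usb_stick [0.442, -0.052, 0.008] 0.59
scene ink_pad [0.665, -0.18, 0.013] 0.63
```

View pics/top0.png

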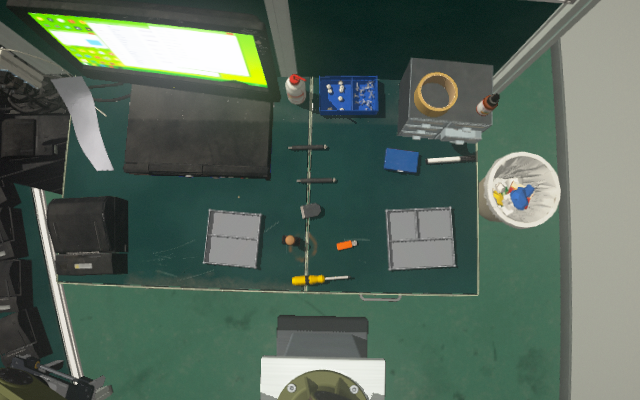

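View pics/scene0.png

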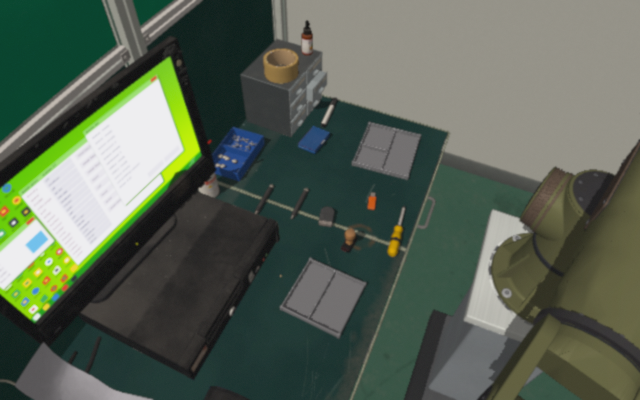

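Top view: two-part tray at about (233,238), three-part at (420,238), rollers at (308,147) and (316,180), plug (311,211), stamp (291,240), USB (347,244). A screwdriver at (320,280) and the ink pad (402,161) are bystanders. Rollers lie almost along y.

```bash
cat > h.py <<'E'
import numpy as np, cv2
from scipy.spatial.transform import Rotation as Ro
from station import telemetry, cams, finder
def shoot(c,name=None):
    o=telemetry.get_obs(); p,d=cams.camera(c); i=cams.camera_info(c)
    if name: cv2.imwrite(f'pics/{name}.png',p[:,:,::-1])
    if c=='wrist':
        T=np.eye(4);T[:3,:3]=Ro.from_euler('xyz',o['eef_rot']).as_matrix();T[:3,3]=o['ee_pos']
        T=T@i['tool_from_camera']; Rc,C=T[:3,:3],T[:3,3]
    else: Rc=i['R'].T; C=-Rc@i['t']
    return dict(c=c,p=p,d=d,K=i['camera_matrix'],k=i['k1'],R=Rc,C=C)
def rays(s,uv):
    D=np.array([s['k'],0,0,0,0.])
    n=cv2.undistortPoints(np.asarray(uv,float).reshape(-1,1,2),s['K'],D)[:,0]
    return np.c_[n,np.ones(len(n))]
def onplane(s,uv,z):
    w=rays(s,uv)@s['R'].T
    return s['C']+w*((z-s['C'][2])/w[:,2])[:,None]
def cloud(s,m):
    v,u=np.nonzero(m&(s['d']>0)); return s['C']+(rays(s,np.c_[u,v])*s['d'][v,u][:,None])@s['R'].T
def pixels(s,P):
    q=(np.atleast_2d(P)-s['C'])@s['R']; n=q[:,:2]/q[:,2:]; n=n*(1+s['k']*(n**2).sum(1,keepdims=True))
    return n@s['K'][:2,:2].T+s['K'][:2,2]
def rect(s,m,z):
    "min-area rectangle on plane z: centre, sides (long first), angle of long side"
    v,u=np.nonzero(m); P=onplane(s,np.c_[u,v],z)[:,:2]
    b=cv2.boxPoints(cv2.minAreaRect((P*1000).astype(np.float32)))
    e=[b[1]-b[0],b[2]-b[1]]; e.sort(key=lambda a:-np.hypot(*a))
    return b.mean(0).round(1),[round(float(np.hypot(*a)),1) for a in e],round(float(np.arctan2(e[0][1],e[0][0])%np.pi),3)
def masks(s,Z,k=2,thr=.15):
    for n,z in Z.items():
        for r in finder.masks_of(n,s['c'])[:k]:
            if r['confidence']>thr and r['region'].sum()>10: print(s['c'],n,*rect(s,r['region'],z),'conf',round(r['confidence'],2))
def go(x,y,z=None,yaw=None):
    "slide and spin from the present pose to TCP x,y,z,yaw (tool down)"
    o=telemetry.get_obs();p=o['ee_pos'];R=Ro.from_euler('xyz',o['eef_rot']).as_matrix();y0=np.arctan2(R[1,0],R[0,0])
    z=p[2] if z is None else z; yaw=y0 if yaw is None else yaw
    print('slide',(R.T@(np.array([x,y,z])-p)).round(4),'spin',round((y0-yaw+np.pi)%(2*np.pi)-np.pi,3),'TCP',p.round(4),'yaw',round(y0,3),'q',o['qpos'].round(2),'t',round(o['time_s'],2))
E
python3 - <<'E'
from h import *
for c in('top','scene'):
    s=shoot(c)
    masks(s,dict(two_part_tray=.014,three_part_tray=.014,roller_a=.006,stamp=.03,serial_plug=.016,usb_stick=.008,ink_pad=.018))
    if c=='top':
        P=cloud(s,s['d']>0); 
        for x in np.arange(.35,.95,.05):
            r=[]
            for y in np.arange(.45,-.46,-.05):
                k=(abs(P[:,0]-x)<.025)&(abs(P[:,1]-y)<.025); r.append(int(P[k,2].max()*1000) if k.any() else -1)
            print(round(x,2),r)
go(.52,.03,.42,1.57)
E
```

```text
top two_part_tray [452.3 242.1] [138.6, 137.2] 1.511 conf 0.64
top three_part_tray [ 465.2 -241.3] [175.0, 155.9] 1.637 conf 0.88
top roller_a [696.5  55.9] [95.1, 8.1] 1.595 conf 0.62
top roller_a [ 465.4 -244.1] [175.8, 153.7] 1.637 conf 0.58
top stamp [450.2  88.7] [40.5, 17.7] 1.597 conf 0.51
top serial_plug [529.9  42.6] [51.3, 36.8] 1.918 conf 0.73
top serial_plug [443.  -52.5] [45.5, 15.5] 1.759 conf 0.29
top usb_stick [443.8 -52.8] [51.1, 19.6] 1.791 conf 0.5
top ink_pad [ 667.  -189.4] [87.2, 61.3] 1.473 conf 0.6
0.35 [6, 7, 7, 7, 6, 7, 7, 25, 29, 24, 19, 5, 5, 6, 4, 8, 6, 4, -1]
0.4 [6, 6, 6, 19, 18, 18, 6, 5, 7, 5, 5, 6, 20, 19, 17, 16, 15, 5, -1]
0.45 [5, 6, 8, 18, 19, 18, 17, 56, 16, 6, 12, 5, 17, 15, 17, 15, 16, 5, -1]
0.5 [6, 5, 7, 18, 17, 16, 19, 5, 20, 22, 6, 6, 16, 9, 16, 17, 15, 6, -1]
0.55 [6, 6, 8, 16, 6, 6, 6, 6, 20, 20, 5, 5, 16, 18, 16, 19, 6, 5, -1]
0.6 [88, 88, 88, 90, 88, 88, 88, 9, 17, 17, 6, 6, 6, 5, 6, 6, 5, 5, -1]
0.65 [88, 89, 88, 90, 87, 89, 88, 6, 6, 5, 5, 6, 24, 24, 23, 17, 17, 8, -1]
0.7 [87, 87, 90, 89, 88, 88, 87, 14, 15, 14, 5, 8, 23, 134, 135, 
[... 183 characters left out ...]
 231, 172, -1]
0.85 [482, 482, 482, 482, 476, 470, 466, 159, 167, 15, 30, 33, 32, 218, 220, 175, 175, 173, -1]
0.9 [351, 352, 348, 348, 346, 347, 390, 393, 348, 350, 357, 359, 363, 367, 373, 379, 385, 423, 449]
scene three_part_tray [ 462.3 -236.7] [187.9, 157.3] 1.63 conf 0.77
scene roller_a [608.8  31. ] [96.9, 15.5] 1.604 conf 0.55
scene roller_a [694.8  57.1] [93.3, 17.5] 1.566 conf 0.43
scene stamp [ 461.5 -221.5] [186.1, 152.5] 1.658 conf 0.57
scene serial_plug [527.9  48.3] [58.2, 33.8] 1.821 conf 0.59
scene ink_pad [ 664.2 -182.4] [103.0, 65.5] 1.457 conf 0.93
slide [-0.4943 -0.3859 -0.0153] spin 1.309 TCP [0.1429 0.5311 0.4047] yaw 2.879 q [ 1.24  0.3   1.52 -0.    1.32 -0.07] t 1.6
```

>>> {"fn": "jog_arm", "kwargs": {
  "rows": [
    {"gripper": 0.094,"slide": [-0.494,-0.386,-0.015],"spin": 1.309},
    {"gripper": 0.094,"slide": [-0.494,-0.386,-0.015],"spin": 1.309},
    {"gripper": 0.094,"slide": [-0.494,-0.386,-0.015],"spin": 1.309},
    {"gripper": 0.094,"slide": [-0.494,-0.386,-0.015],"spin": 1.309},
    {"gripper": 0.094,"slide": [-0.494,-0.386,-0.015],"spin": 1.309},
    {"gripper": 0.094,"slide": [-0.494,-0.386,-0.015],"spin": 1.309},
    {"gripper": 0.094,"slide": [-0.494,-0.386,-0.015],"spin": 1.309},
    {"gripper": 0.094,"slide": [-0.494,-0.386,-0.015],"spin": 1.309}
  ]
}}

```text
time_s: 2.4
ee_pos: [0.3839, 0.2096, 0.4146]
eef_rot: [3.141, -0.0, 1.673]
force: [0.2, 1.5, 0.2]
grip_width: 0.094
grip_force: 0.0
```

```bash
python3 - <<'E'
from h import *
go(.52,.03,.42,1.57)
E
```

```text
slide [-0.1925  0.1171 -0.0054] spin 0.103 TCP [0.3839 0.2096 0.4146] yaw 1.673 q [0.42 0.04 1.8  0.   1.3  0.31] t 2.4
```

>>> {"fn": "jog_arm", "kwargs": {
  "rows": [
    {"gripper": 0.094,"slide": [-0.192,0.117,-0.005],"spin": 0.103},
    {"gripper": 0.094,"slide": [-0.192,0.117,-0.005],"spin": 0.103},
    {"gripper": 0.094,"slide": [-0.192,0.117,-0.005],"spin": 0.103},
    {"gripper": 0.094,"slide": [-0.192,0.117,-0.005],"spin": 0.103},
    {"gripper": 0.094,"slide": [-0.192,0.117,-0.005],"spin": 0.103},
    {"gripper": 0.094,"slide": [-0.192,0.117,-0.005],"spin": 0.103},
    {"gripper": 0.094,"slide": [-0.192,0.117,-0.005],"spin": 0.103},
    {"gripper": 0.094,"slide": [-0.192,0.117,-0.005],"spin": 0.103}
  ]
}}

```text
time_s: 3.2
ee_pos: [0.5198, 0.034, 0.4193]
eef_rot: [-3.142, -0.0, 1.577]
force: [-1.1, 0.4, -0.4]
grip_width: 0.0936
grip_force: 0.0
```

```bash
python3 - <<'E'
from h import *
s=shoot('wrist','w1')
Z=dict(roller_a=.006,stamp=.056,serial_plug=.016,usb_stick=.008)
masks(s,Z,3)
for n in Z:
    for r in finder.find_in(n,'wrist')[:3]: print(n,np.round(r['point'],3),round(r['confidence'],2))
go(.608,.031,.3,1.57)
print(s['C'],cams.camera_info('wrist')['tool_from_camera'].round(3))
P=cloud(s,s['d']>0)
for x in np.arange(.72,.86,.01):
    r=[]
    for y in np.arange(.16,-.1,-.01):
        k=(abs(P[:,0]-x)<.005)&(abs(P[:,1]-y)<.005); r.append(int(P[k,2].max()*1000) if k.any() else -1)
    print(round(x,2),r)
E
```

```text
wrist roller_a [697.9  54.9] [99.6, 12.2] 1.607 conf 0.8
wrist roller_a [609.   30.2] [104.3, 11.8] 1.63 conf 0.76
wrist stamp [455.3  94. ] [40.1, 28.8] 1.464 conf 0.81
wrist serial_plug [529.8  42.8] [52.8, 33.5] 1.813 conf 0.66
wrist serial_plug [ 463.7 -234.2] [175.9, 154.2] 1.631 conf 0.52
wrist usb_stick [443.7 -51.5] [53.9, 20.4] 1.761 conf 0.7
roller_a [0.604 0.034 0.012] 0.85
roller_a [0.695 0.054 0.01 ] 0.74
stamp [0.452 0.094 0.036] 0.81
serial_plug [0.526 0.046 0.018] 0.81
usb_stick [ 0.446 -0.049  0.005] 0.93
slide [-0.0028  0.0879  0.1193] spin 0.006 TCP [0.5201 0.0334 0.4192] yaw 1.576 q [-0.01  0.22  1.58 -0.    1.34 -0.01] t 3.65
[0.5190168  0.11287576 0.39963375] [[-0.002 -0.963 -0.271  0.079]
 [ 1.    -0.002 -0.001 -0.   ]
 [ 0.    -0.271  0.963  0.02 ]
 [ 0.     0.     0.     1.   ]]
0.72 [84, 83, 1, 2, 1, 1, 2, 1, 1, 1, 1, 1, 1, 1, 1, 2, 1, 1, 1, 2, 1, 1, 1, 1, 1, 1]
0.73 [84, 83, 1, 1, 1, 1, 1, 2, 1, 1, 1, 2, 2, 2, 1, 1, 1, 1, 1, 0, 1, 1, 1, 1, 1, 1]
0.74 [85, 84, 1, 1, 2, 2, 1, 2, 1, 1, 1, 1, 2, 2, 1, 1, 1, 2, 2, 2, 2, 2, 1, 1, 1, 1]
0.75 [84, 85, 2, 2, 2, 1, 1
[... 427 characters left out ...]
3]
0.8 [84, 84, 2, 2, 1, 1, 2, 2, 2, 2, 2, 1, 2, 32, 33, -1, -1, -1, -1, -1, -1, -1, 27, -1, -1, -1]
0.81 [84, 84, 2, 2, 1, 2, 64, 94, 87, 1, 2, 1, 1, 33, 32, 3, 3, 3, 3, 4, 3, 3, 26, -1, -1, -1]
0.82 [84, 84, 2, 1, 3, 98, 106, 109, 110, 103, 1, 2, 2, 33, 31, 4, 4, 4, 4, 10, 4, 4, 26, 15, 15, 13]
0.83 [85, 83, 2, 2, 2, 104, 119, 124, 124, 107, 89, 1, 1, 32, 32, 4, 4, 4, 11, 12, 5, 4, 26, 12, 4, 14]
0.84 [81, 74, 2, 1, 1, 105, 111, -1, 117, 117, 90, 1, 1, 33, 3, 4, 4, 4, 9, 11, 4, 4, 26, 15, 14, 12]
0.85 [-1, 67, 1, 2, 2, 1, -1, -1, -1, 107, 1, 1, 1, 32, 4, 9, 12, 11, 5, 10, 7, 5, 27, 14, 16, 14]
0.86 [-1, 60, 1, 1, 1, 2, -1, -1, -1, -1, 1, 2, 1, 33, 4, 14, 13, 3, 6, 11, 9, 5, 26, 17, 15, 14]
```

View pics/w1.png

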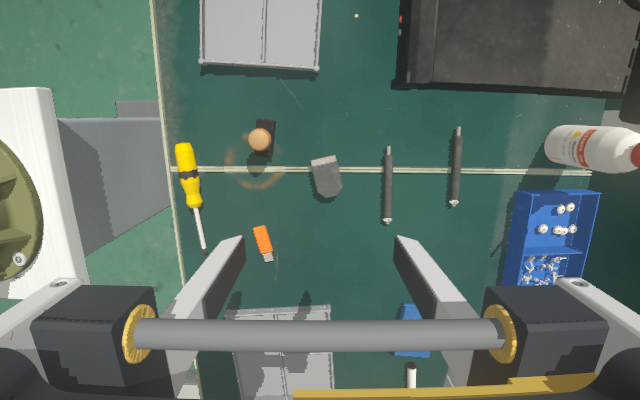

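The wrist view shows the rollers at (388,185) and (456,165), plug (326,176), stamp (260,138) and USB (263,243), agreeing with the networks. I'll start with the near roller.

>>> {"fn": "jog_arm", "kwargs": {
  "rows": [
    {"gripper": 0.05,"slide": [-0.004,0.045,0.0],"spin": -0.044},
    {"gripper": 0.05,"slide": [-0.004,0.089,0.02],"spin": -0.044},
    {"gripper": 0.05,"slide": [-0.004,0.089,0.06],"spin": -0.044},
    {"gripper": 0.05,"slide": [-0.004,0.089,0.105],"spin": -0.044},
    {"gripper": 0.05,"slide": [-0.004,0.089,0.145],"spin": -0.044},
    {"gripper": 0.05,"slide": [-0.004,0.089,0.165],"spin": -0.044},
    {"gripper": 0.05,"slide": [-0.004,0.089,0.165],"spin": -0.044},
    {"gripper": 0.05,"slide": [-0.004,0.089,0.165],"spin": -0.044}
  ]
}}

```text
time_s: 4.45
ee_pos: [0.6095, 0.0297, 0.2551]
eef_rot: [3.141, 0.0, 1.62]
force: [0.4, -0.7, 0.1]
grip_width: 0.05
grip_force: 0.0
```

```bash
python3 - <<'E'
from h import *
s=shoot('wrist','w2')
masks(s,dict(roller_a=.006),3)
go(.609,.030,.2015,1.62)
E
```

```text
wrist roller_a [696.9  54.6] [104.0, 13.3] 1.62 conf 0.95
wrist roller_a [609.   28.8] [104.1, 12.4] 1.608 conf 0.57
slide [ 0.0003 -0.0007  0.0546] spin -0.0 TCP [0.6096 0.0297 0.2561] yaw 1.62 q [-0.01  0.58  1.48 -0.    1.08 -0.06] t 4.55
```

View pics/w2.png

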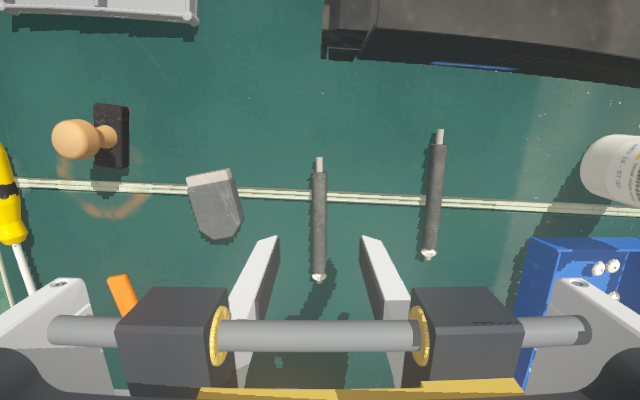

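The near roller at (319,220) is centred between the fingers, so I'm going down to grip it.

>>> {"fn": "jog_arm", "kwargs": {
  "rows": [
    {"gripper": 0.05,"slide": [0,-0.0005,0.03],"spin": 0},
    {"gripper": 0.05,"slide": [0,-0.0005,0.054],"spin": 0},
    {"gripper": 0.05,"slide": [0,-0.0005,0.054],"spin": 0},
    {"gripper": 0.0,"slide": [0,-0.0005,0.054],"spin": 0},
    {"gripper": 0.0,"slide": [0,-0.0005,0.054],"spin": 0},
    {"gripper": 0.0,"slide": [0,-0.0005,0.054],"spin": 0},
    {"gripper": 0.0,"slide": [0,-0.0005,0.054],"spin": 0},
    {"gripper": 0.0,"slide": [0,-0.0005,0.054],"spin": 0}
  ],
  "squeeze": 15
}}

```text
time_s: 5.35
ee_pos: [0.6087, 0.0296, 0.2004]
eef_rot: [3.141, 0.0, 1.62]
force: [-0.9, -0.2, 0.5]
grip_width: 0.0134
grip_force: 0.0
```

>>> {"fn": "jog_arm", "kwargs": {
  "rows": [
    {"gripper": 0.0,"slide": [0,0,0],"spin": 0},
    {"gripper": 0.0,"slide": [0,0,-0.02],"spin": 0},
    {"gripper": 0.0,"slide": [0,0,-0.06],"spin": 0},
    {"gripper": 0.0,"slide": [0,0,-0.1],"spin": 0},
    {"gripper": 0.0,"slide": [0,0,-0.1],"spin": 0}
  ]
}}

```text
time_s: 5.85
ee_pos: [0.6094, 0.0297, 0.3059]
eef_rot: [3.133, 0.0, 1.62]
force: [0.9, -0.1, -0.4]
grip_width: 0.0117
grip_force: 15.0
```

```bash
python3 - <<'E'
from h import *
go(.4216,.2449,.30,1.511)
s=shoot('top'); masks(s,dict(two_part_tray=.014,three_part_tray=.014))
E
```

```text
slide [ 0.2242 -0.1771  0.0042] spin 0.109 TCP [0.6094 0.0297 0.3059] yaw 1.62 q [-0.01  0.52  1.45  0.    1.16 -0.06] t 5.85
top two_part_tray [451.6 242.2] [138.7, 137.9] 3.08 conf 0.77
```

>>> {"fn": "jog_arm", "kwargs": {
  "rows": [
    {"gripper": 0.0,"slide": [0.037,-0.03,0],"spin": 0.02},
    {"gripper": 0.0,"slide": [0.075,-0.059,0],"spin": 0.04},
    {"gripper": 0.0,"slide": [0.112,-0.089,0],"spin": 0.06},
    {"gripper": 0.0,"slide": [0.149,-0.118,0],"spin": 0.08},
    {"gripper": 0.0,"slide": [0.187,-0.148,0],"spin": 0.1},
    {"gripper": 0.0,"slide": [0.224,-0.177,0],"spin": 0.109},
    {"gripper": 0.0,"slide": [0.224,-0.177,0.03],"spin": 0.109},
    {"gripper": 0.0,"slide": [0.224,-0.177,0.05],"spin": 0.109}
  ]
}}

```text
time_s: 6.8
ee_pos: [0.4196, 0.2455, 0.2479]
eef_rot: [-3.139, 0.001, 1.513]
force: [0.1, -0.1, -0.7]
grip_width: 0.0119
grip_force: 15.0
```

>>> {"fn": "jog_arm", "kwargs": {
  "rows": [
    {"gripper": 0.0,"slide": [0,0,0],"spin": 0},
    {"gripper": 0.0,"slide": [0,0,0],"spin": 0}
  ]
}}

```text
time_s: 7.0
ee_pos: [0.421, 0.2446, 0.2497]
eef_rot: [-3.14, 0.001, 1.511]
force: [0.2, -0.7, -0.5]
grip_width: 0.0118
grip_force: 15.0
```

```bash
python3 - <<'E'
from h import *
go(.4212,.2447,.2055,1.509); print(telemetry.get_obs()['eef_rot'])
s=shoot('wrist','w3'); masks(s,dict(two_part_tray=.014,roller_a=.05))
E
```

```text
slide [0.0002 0.0002 0.0442] spin 0.002 TCP [0.421  0.2446 0.2497] yaw 1.511 q [ 0.45  0.36  1.84 -0.    0.94  0.51] t 7.0
[-3.13990923e+00  9.56065852e-04  1.51058806e+00]
wrist two_part_tray [451.1 242.9] [142.1, 139.0] 3.079 conf 0.55
wrist two_part_tray [419.6 227.5] [123.8, 14.8] 1.501 conf 0.53
wrist roller_a [420.8 243.3] [104.6, 12.7] 1.5 conf 0.7
```

View pics/w3.png

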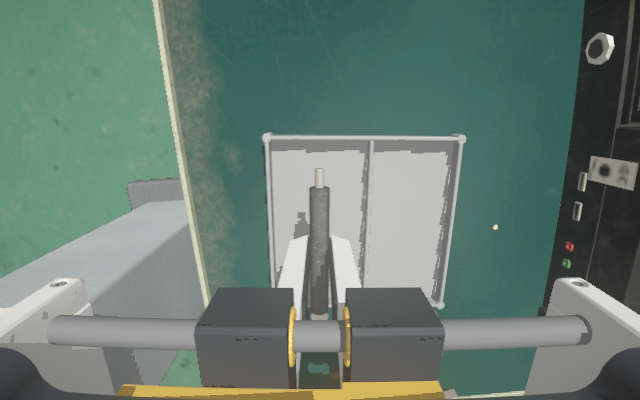

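The roller is held above the middle of the long compartment, at (319,240) between walls at columns 270 and 370. I'll lower it, release, and rise towards the stamp.

>>> {"fn": "jog_arm", "kwargs": {
  "rows": [
    {"gripper": 0.0,"slide": [0,0,0.025],"spin": 0},
    {"gripper": 0.0,"slide": [0,0,0.044],"spin": 0},
    {"gripper": 0.0,"slide": [0,0,0.044],"spin": 0},
    {"gripper": 0.0,"slide": [0,0,0.044],"spin": 0},
    {"gripper": 0.026,"slide": [0,0,0.044],"spin": 0},
    {"gripper": 0.026,"slide": [0,0,0.044],"spin": 0},
    {"gripper": 0.026,"slide": [0,0,0.02],"spin": 0},
    {"gripper": 0.026,"slide": [0,0,-0.03],"spin": 0}
  ]
}}

```text
time_s: 7.95
ee_pos: [0.4204, 0.2444, 0.2792]
eef_rot: [-3.137, 0.003, 1.511]
force: [0.4, 0.6, -0.0]
grip_width: 0.0261
grip_force: 0.0
```

>>> {"fn": "jog_arm", "kwargs": {
  "rows": [
    {"gripper": 0.07,"slide": [0,0,-0.05],"spin": 0},
    {"gripper": 0.07,"slide": [-0.025,0.0,-0.1],"spin": 0},
    {"gripper": 0.07,"slide": [-0.05,0.0,-0.1],"spin": 0},
    {"gripper": 0.07,"slide": [-0.095,0.02,-0.1],"spin": -0.03},
    {"gripper": 0.07,"slide": [-0.142,0.04,-0.1],"spin": -0.06},
    {"gripper": 0.07,"slide": [-0.142,0.04,-0.1],"spin": -0.06},
    {"gripper": 0.07,"slide": [-0.142,0.04,-0.1],"spin": -0.06}
  ]
}}

```text
time_s: 8.65
ee_pos: [0.4524, 0.0998, 0.3808]
eef_rot: [3.141, -0.0, 1.568]
force: [0.2, 0.3, 0.1]
grip_width: 0.07
grip_force: 0.0
```

```bash
cat >> h.py <<'E'
def top(s,n,zlo,zhi,k=1):
    for r in finder.masks_of(n,s['c'])[:k]:
        P=cloud(s,r['region']); P=P[(P[:,2]>zlo)&(P[:,2]<zhi)]
        if len(P)>5: print(n,'cloud',zlo,zhi,'min',P.min(0).round(4),'max',P.max(0).round(4),'med',np.median(P,0).round(4),len(P),*cv2.minAreaRect((P[:,:2]*1000).astype(np.float32)))
E
python3 - <<'E'
from h import *
s=shoot('wrist','w4'); top(s,'stamp',.03,.07); top(s,'stamp',.008,.018)
masks(s,dict(roller_a=.009,two_part_tray=.014),2)
go(.455,.094,.223,1.57)
E
```

```text
stamp cloud 0.03 0.07 min [0.4393 0.0792 0.038 ] max [0.4629 0.1038 0.0552] med [0.4511 0.0937 0.0509] 464 (450.937744140625, 91.57583618164062) (24.533306121826172, 23.61834716796875) 88.2114486694336
stamp cloud 0.008 0.018 min [0.439  0.0686 0.009 ] max [0.4639 0.1146 0.0163] med [0.4522 0.1052 0.0121] 303 (451.1077880859375, 91.55081176757812) (45.10035705566406, 21.966167449951172) 83.69742584228516
wrist roller_a [695.6  55. ] [101.5, 15.3] 1.64 conf 0.96
wrist roller_a [421.5 244.7] [103.0, 12.7] 1.525 conf 0.75
wrist two_part_tray [450.8 236.8] [140.7, 129.4] 3.085 conf 0.57
slide [-0.0076  0.0029  0.1573] spin 0.003 TCP [0.4521 0.1016 0.3803] yaw 1.573 q [0.14 0.13 1.79 0.   1.23 0.14] t 8.9
```

View pics/w4.png

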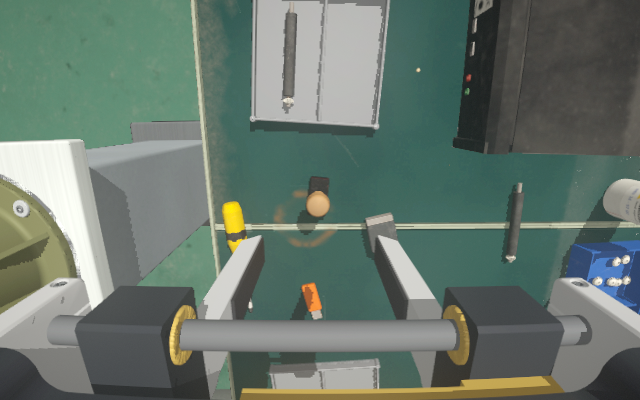

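Roller one lies in the long compartment, at (289,60) in this view. The stamp knob is at (318,203), and depth puts its axis at (0.451, 0.0916).

>>> {"fn": "jog_arm", "kwargs": {
  "rows": [
    {"gripper": 0.06,"slide": [-0.01,-0.001,0.04],"spin": 0.113},
    {"gripper": 0.06,"slide": [-0.01,-0.001,0.08],"spin": 0.113},
    {"gripper": 0.06,"slide": [-0.01,-0.001,0.12],"spin": 0.113},
    {"gripper": 0.06,"slide": [-0.01,-0.001,0.157],"spin": 0.113},
    {"gripper": 0.06,"slide": [-0.01,-0.001,0.157],"spin": 0.113},
    {"gripper": 0.0,"slide": [-0.01,-0.001,0.157],"spin": 0.113},
    {"gripper": 0.0,"slide": [-0.01,-0.001,0.157],"spin": 0.113},
    {"gripper": 0.0,"slide": [-0.01,-0.001,0.157],"spin": 0.113}
  ]
}}

```text
time_s: 9.7
ee_pos: [0.4518, 0.0908, 0.225]
eef_rot: [3.139, -0.001, 1.458]
force: [0.3, 0.9, 0.3]
grip_width: 0.0394
grip_force: 0.0
```

>>> {"fn": "jog_arm", "kwargs": {
  "rows": [
    {"gripper": 0.0,"slide": [0,0,0],"spin": 0},
    {"gripper": 0.0,"slide": [0,0,0],"spin": 0},
    {"gripper": 0.0,"slide": [0,0,-0.02],"spin": 0},
    {"gripper": 0.0,"slide": [0,0,-0.05],"spin": 0},
    {"gripper": 0.0,"slide": [0,0,-0.07],"spin": 0},
    {"gripper": 0.0,"slide": [0,0,-0.07],"spin": 0}
  ]
}}

```text
time_s: 10.3
ee_pos: [0.4518, 0.0906, 0.2957]
eef_rot: [3.137, -0.001, 1.458]
force: [0.6, 0.5, -1.0]
grip_width: 0.0241
grip_force: 15.0
```

```bash
python3 - <<'E'
from h import *
go(.4877,.2404,.245,1.509)
E
```

```text
slide [0.1528 0.0186 0.051 ] spin -0.051 TCP [0.4518 0.0906 0.2957] yaw 1.458 q [0.12 0.23 1.88 0.   1.02 0.23] t 10.3
```

>>> {"fn": "jog_arm", "kwargs": {
  "rows": [
    {"gripper": 0.0,"slide": [0.035,0.005,0],"spin": -0.01},
    {"gripper": 0.0,"slide": [0.075,0.01,0],"spin": -0.03},
    {"gripper": 0.0,"slide": [0.115,0.015,0],"spin": -0.051},
    {"gripper": 0.0,"slide": [0.153,0.0185,0],"spin": -0.051},
    {"gripper": 0.0,"slide": [0.153,0.0185,0.0],"spin": -0.051},
    {"gripper": 0.0,"slide": [0.153,0.0185,0.03],"spin": -0.051},
    {"gripper": 0.0,"slide": [0.153,0.0185,0.03],"spin": -0.051},
    {"gripper": 0.0,"slide": [0.153,0.0185,0.03],"spin": -0.051}
  ]
}}

```text
time_s: 11.1
ee_pos: [0.487, 0.24, 0.2629]
eef_rot: [-3.14, 0.001, 1.508]
force: [-0.6, -0.4, -0.1]
grip_width: 0.0242
grip_force: 15.0
```

```bash
python3 - <<'E'
from h import *
s=shoot('wrist','w5'); top(s,'stamp',.01,.1); top(s,'stamp',.02,.06)
s2=shoot('scene'); top(s2,'stamp',.0,.1); i=pixels(s2,[.4877,.24,.06])[0].astype(int)
cv2.imwrite('pics/s5.png',cv2.resize(s2['p'][i[1]-80:i[1]+80,i[0]-80:i[0]+80,::-1],None,fx=3.5,fy=3.5))
go(.4877,.2404,.2265,1.509)
E
```

```text
stamp cloud 0.01 0.1 min [0.4745 0.228  0.0417] max [0.4987 0.2637 0.0945] med [0.4866 0.2475 0.085 ] 2791 (486.840087890625, 245.75918579101562) (35.26937484741211, 23.936233520507812) 85.48784637451172
stamp cloud 0.02 0.06 min [0.4752 0.2383 0.0417] max [0.4981 0.2637 0.06  ] med [0.4864 0.2536 0.0513] 1137 (486.4812927246094, 250.4788055419922) (25.71397590637207, 22.044818878173828) 86.65765380859375
stamp cloud 0.0 0.1 min [0.4754 0.2188 0.0018] max [0.5111 0.2647 0.0951] med [0.4854 0.2512 0.0564] 215 (493.8091125488281, 241.2611541748047) (25.838356018066406, 53.928340911865234) 27.042322158813477
slide [0.0001 0.0005 0.0376] spin -0.001 TCP [0.4872 0.2403 0.2641] yaw 1.508 q [0.39 0.44 1.68 0.   1.02 0.45] t 11.35
```

View pics/s5.png

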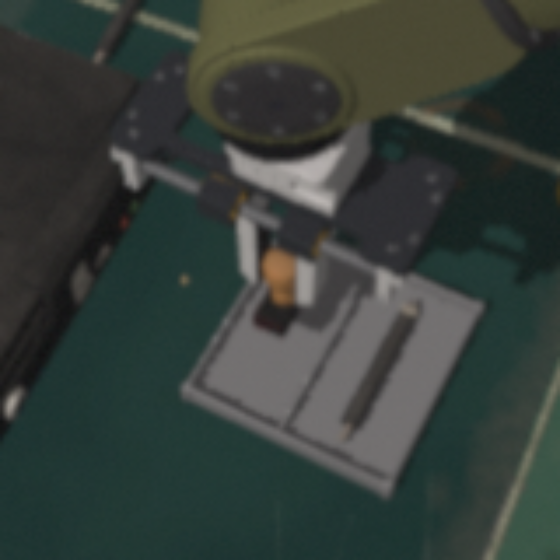

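The stamp is held upright over the second compartment, seen near (280,280) in the crop. I'm lowering it and releasing.

>>> {"fn": "jog_arm", "kwargs": {
  "rows": [
    {"gripper": 0.0,"slide": [0,0,0.02],"spin": 0},
    {"gripper": 0.0,"slide": [0,0,0.03],"spin": 0},
    {"gripper": 0.0,"slide": [0,0,0.037],"spin": 0},
    {"gripper": 0.0,"slide": [0,0,0.037],"spin": 0},
    {"gripper": 0.0,"slide": [0,0,0.037],"spin": 0},
    {"gripper": 0.05,"slide": [0,0,0.037],"spin": 0},
    {"gripper": 0.05,"slide": [0,0,0.037],"spin": 0},
    {"gripper": 0.05,"slide": [0,0,0.037],"spin": 0}
  ]
}}

```text
time_s: 12.15
ee_pos: [0.4871, 0.2405, 0.2264]
eef_rot: [3.141, -0.0, 1.509]
force: [0.3, -0.1, 0.5]
grip_width: 0.045
grip_force: 0.0
```

>>> {"fn": "jog_arm", "kwargs": {
  "rows": [
    {"gripper": 0.05,"slide": [0,0,0.0],"spin": 0},
    {"gripper": 0.05,"slide": [0,0,0.0],"spin": 0},
    {"gripper": 0.05,"slide": [0,0,-0.03],"spin": 0},
    {"gripper": 0.05,"slide": [0,0,-0.08],"spin": 0},
    {"gripper": 0.05,"slide": [0,0,-0.1],"spin": 0},
    {"gripper": 0.05,"slide": [-0.05,0,-0.1],"spin": 0},
    {"gripper": 0.05,"slide": [-0.09,0.03,-0.1],"spin": -0.02},
    {"gripper": 0.05,"slide": [-0.13,0.05,-0.1],"spin": -0.05}
  ]
}}

```text
time_s: 12.95
ee_pos: [0.5294, 0.1061, 0.3267]
eef_rot: [3.14, -0.0, 1.56]
force: [0.1, 0.6, 0.6]
grip_width: 0.0498
grip_force: 0.0
```

```bash
python3 - <<'E'
from h import *
s=shoot('wrist','w6'); top(s,'stamp',.01,.1); masks(s,dict(roller_a=.006),3)
go(.697,.045,.27,1.625)
E
```

```text
stamp cloud 0.01 0.1 min [0.4738 0.2174 0.0102] max [0.4986 0.2645 0.0584] med [0.4882 0.2363 0.0499] 1669 (486.26556396484375, 240.8770751953125) (46.65574264526367, 24.97339630126953) 87.6494140625
wrist roller_a [696.6  56. ] [101.0, 14.4] 1.611 conf 0.98
wrist roller_a [420.1 241.9] [97.7, 14.5] 1.526 conf 0.68
slide [-0.0581  0.1685  0.0561] spin -0.07 TCP [0.5295 0.1057 0.3261] yaw 1.555 q [ 0.13  0.36  1.64 -0.    1.15  0.14] t 13.1
```

>>> {"fn": "jog_arm", "kwargs": {
  "rows": [
    {"gripper": 0.05,"slide": [-0.035,0.03,0],"spin": -0.06},
    {"gripper": 0.05,"slide": [-0.053,0.075,0],"spin": -0.065},
    {"gripper": 0.05,"slide": [-0.053,0.12,0.0],"spin": -0.065},
    {"gripper": 0.05,"slide": [-0.053,0.168,0.0],"spin": -0.065},
    {"gripper": 0.05,"slide": [-0.053,0.168,0.03],"spin": -0.065},
    {"gripper": 0.05,"slide": [-0.053,0.168,0.065],"spin": -0.065},
    {"gripper": 0.05,"slide": [-0.053,0.168,0.065],"spin": -0.065},
    {"gripper": 0.05,"slide": [-0.053,0.168,0.065],"spin": -0.065}
  ]
}}

```text
time_s: 13.9
ee_pos: [0.6961, 0.0536, 0.2618]
eef_rot: [-3.141, -0.0, 1.625]
force: [-0.0, 0.6, 1.3]
grip_width: 0.0501
grip_force: 0.0
```

```bash
python3 - <<'E'
from h import *
s=shoot('wrist'); masks(s,dict(roller_a=.006),3)
go(.697,.05,.2015,1.62)
E
```

```text
wrist roller_a [696.8  54.8] [104.4, 13.5] 1.632 conf 0.96
slide [-0.0032  0.0002  0.0623] spin 0.004 TCP [0.6964 0.0532 0.2638] yaw 1.624 q [ 0.02  0.76  1.17  0.    1.21 -0.03] t 14.0
```

>>> {"fn": "jog_arm", "kwargs": {
  "rows": [
    {"gripper": 0.03,"slide": [0,0.0005,0.04],"spin": 0},
    {"gripper": 0.03,"slide": [0,0.0005,0.0615],"spin": 0},
    {"gripper": 0.03,"slide": [0,0.0005,0.0615],"spin": 0},
    {"gripper": 0.0,"slide": [0,0.0005,0.0615],"spin": 0},
    {"gripper": 0.0,"slide": [0,0.0005,0.0615],"spin": 0},
    {"gripper": 0.0,"slide": [0,0.0005,0.0615],"spin": 0},
    {"gripper": 0.0,"slide": [0,0.0005,0.0615],"spin": 0},
    {"gripper": 0.0,"slide": [0,0.0005,0.0615],"spin": 0}
  ]
}}

```text
time_s: 14.8
ee_pos: [0.6969, 0.0527, 0.201]
eef_rot: [3.14, -0.0, 1.624]
force: [-2.4, 0.4, 6.8]
grip_width: 0.0119
grip_force: 15.0
```

>>> {"fn": "jog_arm", "kwargs": {
  "rows": [
    {"gripper": 0.0,"slide": [0,0,0],"spin": 0},
    {"gripper": 0.0,"slide": [0,0,-0.03],"spin": 0},
    {"gripper": 0.0,"slide": [0,0,-0.07],"spin": 0},
    {"gripper": 0.0,"slide": [0,0,-0.11],"spin": 0},
    {"gripper": 0.0,"slide": [0,-0.04,-0.11],"spin": 0},
    {"gripper": 0.0,"slide": [0,-0.09,-0.11],"spin": 0},
    {"gripper": 0.0,"slide": [0,-0.14,-0.11],"spin": 0},
    {"gripper": 0.0,"slide": [0,-0.14,-0.11],"spin": 0}
  ]
}}

```text
time_s: 15.6
ee_pos: [0.5517, 0.0452, 0.3083]
eef_rot: [-3.135, -0.0, 1.624]
force: [0.5, -0.1, -0.4]
grip_width: 0.0117
grip_force: 15.0
```

```bash
python3 - <<'E'
from h import *
s=shoot('wrist'); masks(s,dict(roller_a=.11),2)
s=shoot('top'); masks(s,dict(three_part_tray=.014))
c,a=np.array([.4648,-.2405]),.064
for l in([-.039,0],[.0365,-.0375],[.0365,.0465]): print(c+np.array([[np.cos(a),-np.sin(a)],[np.sin(a),np.cos(a)]])@l)
go(*(c+[-.039*np.cos(a),-.039*np.sin(a)]),.255,1.5708+a)
E
```

```text
wrist roller_a [550.1  45.9] [106.1, 13.1] 1.613 conf 0.69
wrist roller_a [465.  175.2] [15.3, 8.6] 1.487 conf 0.62
top three_part_tray [ 465.3 -242.6] [173.1, 152.4] 1.635 conf 0.6
[ 0.42587984 -0.2429943 ]
[ 0.50362364 -0.27558882]
[ 0.4982513  -0.19176079]
slide [-0.2809 -0.1472  0.0552] spin -0.011 TCP [0.5579 0.0453 0.3106] yaw 1.624 q [ 0.02  0.41  1.6   0.    1.13 -0.04] t 15.8
```

>>> {"fn": "jog_arm", "kwargs": {
  "rows": [
    {"gripper": 0.0,"slide": [-0.04,-0.021,0],"spin": -0.002},
    {"gripper": 0.0,"slide": [-0.08,-0.042,0],"spin": -0.004},
    {"gripper": 0.0,"slide": [-0.12,-0.063,0],"spin": -0.006},
    {"gripper": 0.0,"slide": [-0.16,-0.084,0],"spin": -0.008},
    {"gripper": 0.0,"slide": [-0.2,-0.105,0],"spin": -0.01},
    {"gripper": 0.0,"slide": [-0.24,-0.126,0],"spin": -0.011},
    {"gripper": 0.0,"slide": [-0.281,-0.147,0],"spin": -0.011},
    {"gripper": 0.0,"slide": [-0.281,-0.147,0.03],"spin": -0.011}
  ]
}}

```text
time_s: 16.6
ee_pos: [0.4249, -0.2481, 0.2824]
eef_rot: [3.136, 0.005, 1.63]
force: [0.1, 0.0, -0.7]
grip_width: 0.0118
grip_force: 15.0
```

>>> {"fn": "jog_arm", "kwargs": {
  "rows": [
    {"gripper": 0.0,"slide": [0,0,0.02],"spin": 0},
    {"gripper": 0.0,"slide": [0,0,0.02],"spin": 0},
    {"gripper": 0.0,"slide": [0,0,0.02],"spin": 0}
  ]
}}

```text
time_s: 16.9
ee_pos: [0.4259, -0.2436, 0.2602]
eef_rot: [3.141, 0.0, 1.635]
force: [0.5, 0.4, 0.5]
grip_width: 0.0116
grip_force: 15.0
```

```bash
python3 - <<'E'
from h import *
s=shoot('wrist','w7'); masks(s,dict(three_part_tray=.014,roller_a=.06),2)
go(.4259,-.2430,.2055,1.635)
E
```

```text
wrist three_part_tray [ 464.4 -242.8] [173.6, 156.4] 1.642 conf 0.71
wrist roller_a [ 425.7 -243.3] [106.4, 13.2] 1.624 conf 0.93
slide [0.0003 0.0002 0.0553] spin 0.0 TCP [ 0.4256 -0.2432  0.2608] yaw 1.635 q [-0.59  0.35  1.83 -0.    0.96 -0.66] t 17.05
```

View pics/w7.png

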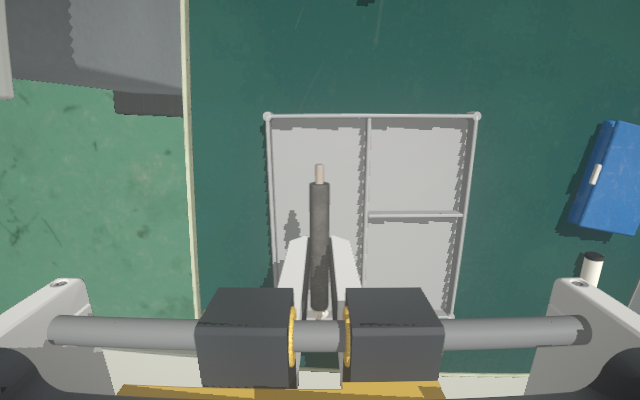

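Roller two is over the middle of the long compartment, at (319,240) between walls at columns 272 and 366. I'm lowering and releasing it, then heading for the plug.

>>> {"fn": "jog_arm", "kwargs": {
  "rows": [
    {"gripper": 0.0,"slide": [0,0,0.03],"spin": 0},
    {"gripper": 0.0,"slide": [0,0,0.055],"spin": 0},
    {"gripper": 0.0,"slide": [0,0,0.055],"spin": 0},
    {"gripper": 0.0,"slide": [0,0,0.055],"spin": 0},
    {"gripper": 0.026,"slide": [0,0,0.055],"spin": 0},
    {"gripper": 0.026,"slide": [0,0,0.055],"spin": 0},
    {"gripper": 0.026,"slide": [0,0,0.055],"spin": 0},
    {"gripper": 0.026,"slide": [0,0,0.02],"spin": 0}
  ]
}}

```text
time_s: 17.85
ee_pos: [0.4243, -0.2427, 0.2373]
eef_rot: [-3.137, -0.004, 1.635]
force: [1.0, -0.6, 0.8]
grip_width: 0.0259
grip_force: 0.0
```

>>> {"fn": "jog_arm", "kwargs": {
  "rows": [
    {"gripper": 0.026,"slide": [0,0,-0.04],"spin": 0},
    {"gripper": 0.06,"slide": [0,0,-0.08],"spin": 0},
    {"gripper": 0.06,"slide": [0.04,0.02,-0.1],"spin": -0.03},
    {"gripper": 0.06,"slide": [0.08,0.04,-0.1],"spin": -0.06},
    {"gripper": 0.06,"slide": [0.12,0.06,-0.1],"spin": -0.09},
    {"gripper": 0.06,"slide": [0.16,0.08,-0.1],"spin": -0.12},
    {"gripper": 0.06,"slide": [0.2,0.1,-0.1],"spin": -0.15},
    {"gripper": 0.06,"slide": [0.235,0.12,-0.1],"spin": -0.18}
  ]
}}

```text
time_s: 18.65
ee_pos: [0.53, 0.0012, 0.3401]
eef_rot: [3.141, 0.0, 1.817]
force: [0.3, -0.8, 0.7]
grip_width: 0.0596
grip_force: 0.0
```

```bash
python3 - <<'E'
from h import *
s=shoot('wrist','w8'); top(s,'serial_plug',.008,.02); masks(s,dict(serial_plug=.016,usb_stick=.008,roller_a=.009),2)
go(.531,.039,.2045,1.813)
E
```

```text
serial_plug cloud 0.008 0.02 min [0.5085 0.0158 0.0113] max [0.5493 0.07   0.018 ] med [0.5291 0.0439 0.0154] 1612 (529.1836547851562, 42.161582946777344) (33.15162658691406, 50.81756591796875) 14.887883186340332
wrist serial_plug [529.3  42.3] [50.4, 33.0] 1.816 conf 0.97
wrist usb_stick [443.5 -51.4] [52.9, 19.9] 1.776 conf 0.92
slide [0.0387 0.0112 0.1352] spin 0.002 TCP [ 0.5295 -0.0013  0.3397] yaw 1.815 q [-0.07  0.32  1.66 -0.    1.17 -0.32] t 18.9
```

View pics/w8.png

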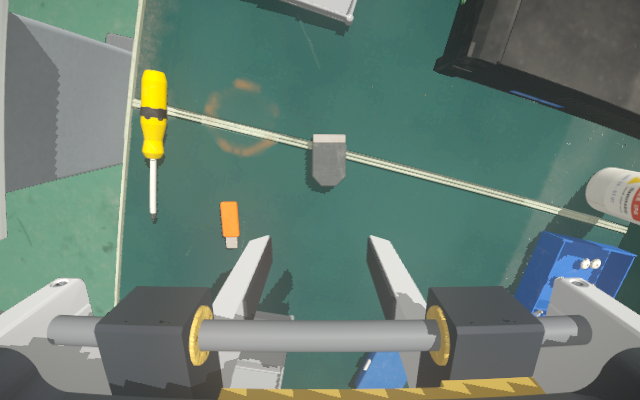

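In this view the plug is at (329,160) with its metal end up-picture at row 138; its sides are parallel around the centre, so I grip there. USB is at (230,224), metal end towards the bottom of the picture.

>>> {"fn": "jog_arm", "kwargs": {
  "rows": [
    {"gripper": 0.06,"slide": [0.042,0.0103,0.02],"spin": 0},
    {"gripper": 0.06,"slide": [0.042,0.0103,0.06],"spin": 0},
    {"gripper": 0.06,"slide": [0.042,0.0103,0.1],"spin": 0},
    {"gripper": 0.06,"slide": [0.042,0.0103,0.135],"spin": 0},
    {"gripper": 0.06,"slide": [0.042,0.0103,0.135],"spin": 0},
    {"gripper": 0.06,"slide": [0.042,0.0103,0.135],"spin": 0},
    {"gripper": 0.0,"slide": [0.042,0.0103,0.135],"spin": 0},
    {"gripper": 0.0,"slide": [0.042,0.0103,0.135],"spin": 0}
  ]
}}

```text
time_s: 19.7
ee_pos: [0.5297, 0.0419, 0.2056]
eef_rot: [3.14, 0.0, 1.814]
force: [0.3, -0.2, -0.8]
grip_width: 0.0473
grip_force: 0.0
```

>>> {"fn": "jog_arm", "kwargs": {
  "rows": [
    {"gripper": 0.0,"slide": [0,0,0],"spin": 0},
    {"gripper": 0.0,"slide": [0,0,0],"spin": 0},
    {"gripper": 0.0,"slide": [0,0,0],"spin": 0},
    {"gripper": 0.0,"slide": [0,0,0],"spin": 0},
    {"gripper": 0.0,"slide": [0,0,-0.02],"spin": 0},
    {"gripper": 0.0,"slide": [0,0,-0.06],"spin": 0},
    {"gripper": 0.0,"slide": [0,0,-0.09],"spin": 0},
    {"gripper": 0.0,"slide": [0,0,-0.09],"spin": 0}
  ]
}}

```text
time_s: 20.5
ee_pos: [0.5301, 0.0424, 0.2986]
eef_rot: [3.135, 0.001, 1.815]
force: [1.7, 0.7, -1.0]
grip_width: 0.0337
grip_force: 15.0
```

```bash
python3 - <<'E'
from h import *
s=shoot('wrist'); masks(s,dict(serial_plug=.106))
go(.5036,-.2765,.26,1.6355)
E
```

```text
wrist serial_plug [531.1  42.8] [55.0, 33.7] 1.788 conf 0.87
slide [-0.3031 -0.1021  0.0347] spin 0.179 TCP [0.5294 0.0423 0.2947] yaw 1.815 q [ 0.01  0.38  1.69  0.    1.07 -0.23] t 20.6
```

>>> {"fn": "jog_arm", "kwargs": {
  "rows": [
    {"gripper": 0.0,"slide": [-0.043,-0.0146,0],"spin": 0.03},
    {"gripper": 0.0,"slide": [-0.086,-0.029,0],"spin": 0.06},
    {"gripper": 0.0,"slide": [-0.13,-0.044,0],"spin": 0.09},
    {"gripper": 0.0,"slide": [-0.173,-0.058,0],"spin": 0.12},
    {"gripper": 0.0,"slide": [-0.216,-0.073,0],"spin": 0.15},
    {"gripper": 0.0,"slide": [-0.26,-0.087,0],"spin": 0.179},
    {"gripper": 0.0,"slide": [-0.303,-0.102,0],"spin": 0.179},
    {"gripper": 0.0,"slide": [-0.303,-0.102,0.03],"spin": 0.179}
  ]
}}

```text
time_s: 21.4
ee_pos: [0.5032, -0.281, 0.2657]
eef_rot: [3.138, 0.003, 1.631]
force: [0.6, -0.9, -0.8]
grip_width: 0.0337
grip_force: 15.0
```

>>> {"fn": "jog_arm", "kwargs": {
  "rows": [
    {"gripper": 0.0,"slide": [0,0,0.01],"spin": 0},
    {"gripper": 0.0,"slide": [0,0,0.01],"spin": 0},
    {"gripper": 0.0,"slide": [0,0,0.01],"spin": 0}
  ]
}}

```text
time_s: 21.7
ee_pos: [0.5042, -0.2756, 0.2548]
eef_rot: [-3.141, -0.0, 1.637]
force: [-0.6, 0.3, -0.1]
grip_width: 0.0337
grip_force: 15.0
```

```bash
python3 - <<'E'
from h import *
s=shoot('wrist','w9'); masks(s,dict(three_part_tray=.014,serial_plug=.06,roller_a=.009),2)
go(.5036,-.2765,.2085,1.6355)
E
```

```text
wrist three_part_tray [ 464.4 -242.5] [173.9, 156.8] 1.642 conf 0.56
wrist serial_plug [ 503.9 -276.4] [56.4, 35.3] 1.609 conf 0.91
wrist serial_plug [ 630.8 -192.8] [69.1, 52.2] 1.459 conf 0.39
wrist roller_a [ 424.5 -241.1] [105.2, 14.3] 1.626 conf 0.79
slide [-0.0005 -0.0006  0.0471] spin 0.001 TCP [ 0.5041 -0.2759  0.2556] yaw 1.637 q [-0.56  0.52  1.59  0.    1.03 -0.63] t 21.9
```

View pics/w9.png

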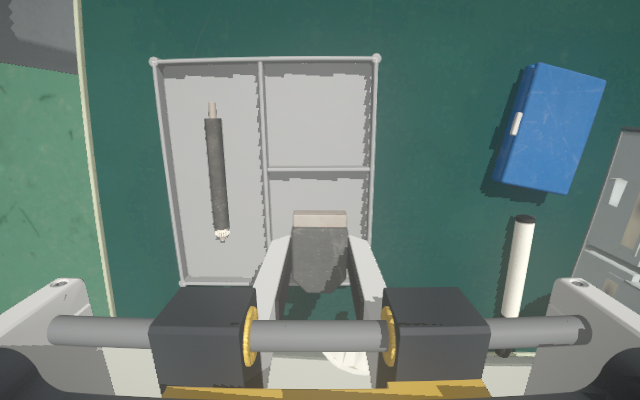

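The plug at (319,250) is over the larger compartment (walls at columns 268 and 370, divider at row 169). I'm lowering and releasing it, then heading for the USB stick.

>>> {"fn": "jog_arm", "kwargs": {
  "rows": [
    {"gripper": 0.0,"slide": [0,0,0.025],"spin": 0},
    {"gripper": 0.0,"slide": [0,0,0.047],"spin": 0},
    {"gripper": 0.0,"slide": [0,0,0.047],"spin": 0},
    {"gripper": 0.0,"slide": [0,0,0.047],"spin": 0},
    {"gripper": 0.042,"slide": [0,0,0.047],"spin": 0},
    {"gripper": 0.042,"slide": [0,0,0.047],"spin": 0},
    {"gripper": 0.042,"slide": [0,0,0.047],"spin": 0},
    {"gripper": 0.042,"slide": [0,0,0.02],"spin": 0}
  ]
}}

```text
time_s: 22.7
ee_pos: [0.5032, -0.276, 0.2326]
eef_rot: [-3.137, -0.003, 1.636]
force: [-0.1, 0.1, 0.3]
grip_width: 0.0418
grip_force: 0.0
```

>>> {"fn": "jog_arm", "kwargs": {
  "rows": [
    {"gripper": 0.042,"slide": [0,0,-0.04],"spin": 0},
    {"gripper": 0.04,"slide": [0,0,-0.08],"spin": 0},
    {"gripper": 0.04,"slide": [0.04,-0.01,-0.1],"spin": -0.03},
    {"gripper": 0.04,"slide": [0.08,-0.02,-0.1],"spin": -0.06},
    {"gripper": 0.04,"slide": [0.12,-0.035,-0.1],"spin": -0.09},
    {"gripper": 0.04,"slide": [0.15,-0.05,-0.1],"spin": -0.12},
    {"gripper": 0.04,"slide": [0.18,-0.06,-0.1],"spin": -0.14},
    {"gripper": 0.04,"slide": [0.18,-0.065,-0.1],"spin": -0.14}
  ]
}}

```text
time_s: 23.5
ee_pos: [0.4263, -0.0987, 0.3352]
eef_rot: [3.141, -0.0, 1.779]
force: [-1.0, -0.7, 0.3]
grip_width: 0.0396
grip_force: 0.0
```

```bash
python3 - <<'E'
from h import *
s=shoot('wrist','w10'); masks(s,dict(usb_stick=.008),2); top(s,'usb_stick',.003,.012); masks(shoot('top'),dict(serial_plug=.018,roller_a=.009),2)
go(.4422,-.0455,.2015,1.776)
E
```

```text
wrist usb_stick [443.  -52.6] [53.3, 17.5] 1.844 conf 0.85
usb_stick cloud 0.003 0.012 min [ 0.4288 -0.0783  0.0032] max [ 0.4546 -0.0258  0.0105] med [ 0.4424 -0.0492  0.0078] 833 (442.50933837890625, -53.10145950317383) (16.982873916625977, 53.314300537109375) 13.367276191711426
top serial_plug [ 504.4 -274.7] [53.5, 30.4] 1.714 conf 0.75
top roller_a [ 429.4 -274.8] [21.0, 5.2] 1.589 conf 0.55
slide [0.0521 0.0257 0.1332] spin -0.001 TCP [ 0.4276 -0.1017  0.3347] yaw 1.775 q [-0.32  0.13  1.9  -0.    1.11 -0.52] t 23.8
```

View pics/w10.png

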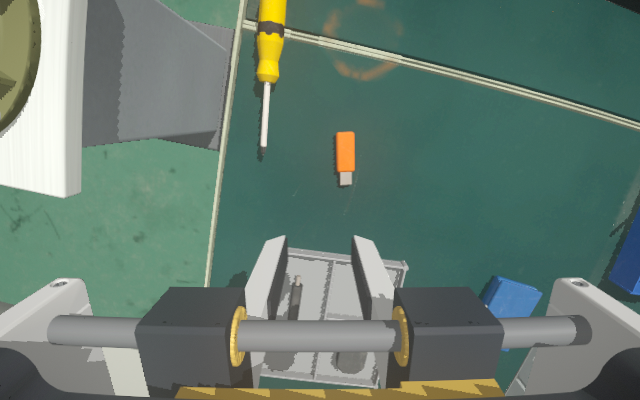

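USB is at (346,157), metal end at row 180. I grip it at the housing middle.

>>> {"fn": "jog_arm", "kwargs": {
  "rows": [
    {"gripper": 0.04,"slide": [0.04,0.02,0.0],"spin": -0.025},
    {"gripper": 0.04,"slide": [0.051,0.0247,0.04],"spin": -0.025},
    {"gripper": 0.04,"slide": [0.051,0.0247,0.08],"spin": -0.025},
    {"gripper": 0.04,"slide": [0.051,0.0247,0.11],"spin": -0.025},
    {"gripper": 0.04,"slide": [0.051,0.0247,0.133],"spin": -0.025},
    {"gripper": 0.04,"slide": [0.051,0.0247,0.133],"spin": -0.025},
    {"gripper": 0.04,"slide": [0.051,0.0247,0.133],"spin": -0.025},
    {"gripper": 0.0,"slide": [0.051,0.0247,0.133],"spin": -0.025}
  ],
  "squeeze": 10
}}

```text
time_s: 24.6
ee_pos: [0.4413, -0.0464, 0.2016]
eef_rot: [-3.141, -0.0, 1.8]
force: [0.1, -0.5, -0.8]
grip_width: 0.0351
grip_force: 0.0
```

>>> {"fn": "jog_arm", "kwargs": {
  "rows": [
    {"gripper": 0.0,"slide": [0,0,0],"spin": 0},
    {"gripper": 0.0,"slide": [0,0,0],"spin": 0},
    {"gripper": 0.0,"slide": [0,0,0],"spin": 0},
    {"gripper": 0.0,"slide": [0,0,0],"spin": 0},
    {"gripper": 0.0,"slide": [0,0,-0.02],"spin": 0},
    {"gripper": 0.0,"slide": [0,0,-0.06],"spin": 0},
    {"gripper": 0.0,"slide": [0,0,-0.09],"spin": 0},
    {"gripper": 0.0,"slide": [0,0,-0.09],"spin": 0}
  ]
}}

```text
time_s: 25.4
ee_pos: [0.4416, -0.0461, 0.2952]
eef_rot: [3.136, 0.002, 1.801]
force: [-0.1, 0.5, -1.4]
grip_width: 0.0178
grip_force: 10.0
```

```bash
python3 - <<'E'
from h import *
s=shoot('wrist'); masks(s,dict(usb_stick=.096))
go(.4975,-.1865,.26,1.6355)
E
```

```text
wrist usb_stick [444.8 -54.6] [55.6, 18.8] 1.796 conf 0.66
slide [-0.1497  0.023   0.0319] spin 0.165 TCP [ 0.4409 -0.046   0.2918] yaw 1.801 q [-0.19  0.2   1.93 -0.    1.01 -0.42] t 25.5
```

>>> {"fn": "jog_arm", "kwargs": {
  "rows": [
    {"gripper": 0.0,"slide": [-0.035,0.0055,0],"spin": 0.04},
    {"gripper": 0.0,"slide": [-0.075,0.0115,0],"spin": 0.08},
    {"gripper": 0.0,"slide": [-0.115,0.0175,0],"spin": 0.12},
    {"gripper": 0.0,"slide": [-0.15,0.023,0],"spin": 0.165},
    {"gripper": 0.0,"slide": [-0.15,0.023,0],"spin": 0.165},
    {"gripper": 0.0,"slide": [-0.15,0.023,0.035],"spin": 0.165},
    {"gripper": 0.0,"slide": [-0.15,0.023,0.035],"spin": 0.165},
    {"gripper": 0.0,"slide": [-0.15,0.023,0.035],"spin": 0.165}
  ]
}}

```text
time_s: 26.3
ee_pos: [0.4975, -0.1863, 0.2562]
eef_rot: [-3.139, -0.001, 1.636]
force: [-0.8, 0.6, -0.1]
grip_width: 0.0178
grip_force: 10.0
```

```bash
python3 - <<'E'
from h import *
s=shoot('wrist','w11'); masks(s,dict(usb_stick=.062,three_part_tray=.014))
go(.4975,-.1865,.2055,1.6355)
E
```

```text
wrist usb_stick [ 497.2 -191.9] [54.6, 17.7] 1.636 conf 0.74
wrist usb_stick [ 439.2 -191.8] [44.2, 10.6] 1.596 conf 0.22
wrist three_part_tray [ 463.7 -241. ] [175.2, 156.1] 1.639 conf 0.84
slide [ 0.0001 -0.0004  0.0523] spin 0.001 TCP [ 0.4978 -0.1866  0.2578] yaw 1.636 q [-0.43  0.43  1.72  0.    0.99 -0.49] t 26.45
```

View pics/w11.png

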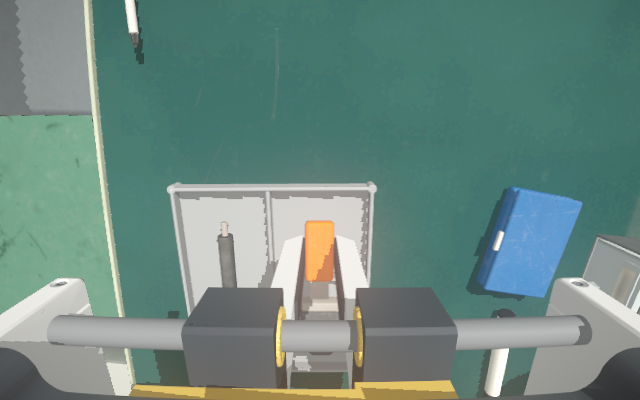

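The USB stick at (320,250) is centred over the smaller compartment (walls at columns 270 and 372). I'm lowering it, releasing, and rising well clear for a final look.

>>> {"fn": "jog_arm", "kwargs": {
  "rows": [
    {"gripper": 0.0,"slide": [0,0,0.03],"spin": 0},
    {"gripper": 0.0,"slide": [0,0,0.052],"spin": 0},
    {"gripper": 0.0,"slide": [0,0,0.052],"spin": 0},
    {"gripper": 0.0,"slide": [0,0,0.052],"spin": 0},
    {"gripper": 0.034,"slide": [0,0,0.052],"spin": 0},
    {"gripper": 0.034,"slide": [0,0,0.052],"spin": 0},
    {"gripper": 0.034,"slide": [0,0,0.052],"spin": 0},
    {"gripper": 0.034,"slide": [0,0,0.02],"spin": 0}
  ]
}}

```text
time_s: 27.25
ee_pos: [0.4969, -0.1865, 0.2343]
eef_rot: [-3.136, -0.003, 1.636]
force: [0.3, -0.2, -0.1]
grip_width: 0.0338
grip_force: 0.0
```

>>> {"fn": "jog_arm", "kwargs": {
  "rows": [
    {"gripper": 0.034,"slide": [0,0,-0.04],"spin": 0},
    {"gripper": 0.034,"slide": [0,0,-0.08],"spin": 0},
    {"gripper": 0.034,"slide": [0.03,-0.03,-0.12],"spin": 0},
    {"gripper": 0.034,"slide": [0.06,-0.06,-0.15],"spin": 0},
    {"gripper": 0.034,"slide": [0.1,-0.08,-0.18],"spin": 0},
    {"gripper": 0.034,"slide": [0.14,-0.1,-0.2],"spin": 0},
    {"gripper": 0.034,"slide": [0.18,-0.12,-0.2],"spin": 0},
    {"gripper": 0.034,"slide": [0.18,-0.12,-0.2],"spin": 0}
  ]
}}

```text
time_s: 28.05
ee_pos: [0.364, -0.0124, 0.4381]
eef_rot: [3.139, 0.0, 1.638]
force: [0.2, -0.4, -0.6]
grip_width: 0.0341
grip_force: 0.0
```

```bash
python3 - <<'E'
from h import *
s=shoot('top'); masks(s,dict(serial_plug=.018,roller_a=.009,usb_stick=.01,stamp=.03,ink_pad=.018),2)
s=shoot('scene','s12')
print(telemetry.get_obs()['time_s'])
t=shoot('top')
cv2.imwrite('pics/t12.png',cv2.resize(t['p'][130:290,190:480,::-1],None,fx=2.7,fy=2.7))
E
```

```text
top serial_plug [ 504.  -275.1] [52.7, 31.0] 1.593 conf 0.67
top roller_a [ 426.9 -240.9] [88.9, 11.7] 1.63 conf 0.59
top roller_a [423.6 244.2] [94.3, 11.9] 1.511 conf 0.55
top stamp [485.8 235. ] [46.1, 24.1] 1.458 conf 0.73
top ink_pad [ 665.9 -190.2] [86.1, 57.9] 1.473 conf 0.94
28.4
```

View pics/t12.png

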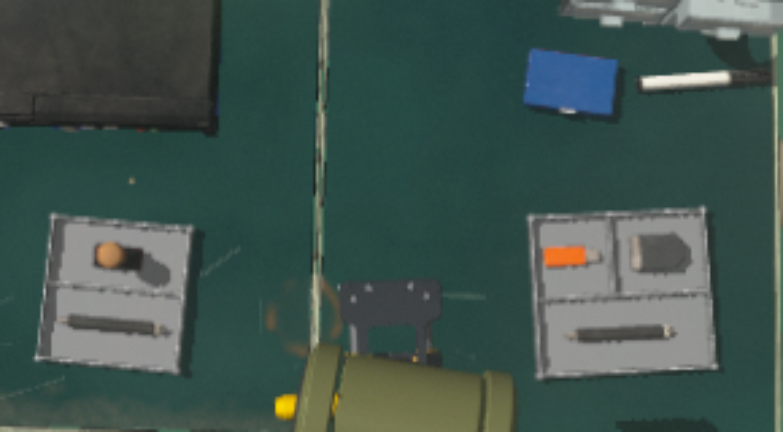

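View pics/s12.png

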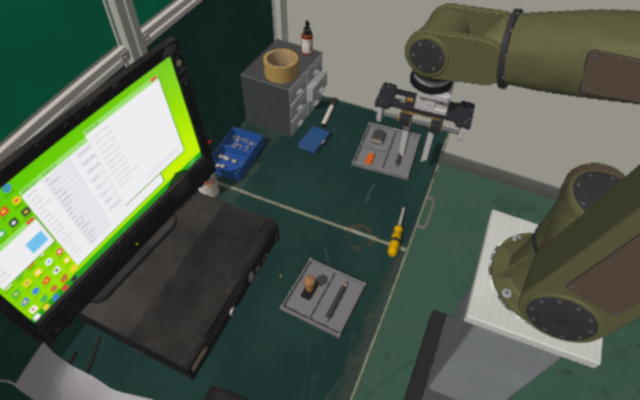

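The top crop shows everything in place: roller (115,325) and upright stamp (110,255) in the left tray; roller (620,333), USB (570,256) and plug (660,252) in the right tray. The ink pad at (570,82) has not moved. The scene view agrees, and the gripper is well above everything, so I'm handing in.

```bash
python3 -c "
from station import workorder
print(workorder.hand_in())"
```

```text
the job is handed in; nothing more can be done
None
```

Both kits are made up as asked and the job is handed in: the last camera check showed all five parts in their compartments, the stamp upright and the ink pad unmoved, at about 28 s on the robot's clock.

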